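# Fetch the brass cable gland from the tilt bin

### The job

The motor's terminal box needs its brass cable gland. Tilt the blue bin forward by the black bar on its front, as far as it goes, then pick the brass gland out of its back compartment and set it down in the red tray without dropping it. Leave the black gland in the bin; the bin may stay tilted.

Things in the scene. Friction and masses are not known exactly. Their poses are not given: they have to be found in the camera images.
- brass_gland: Brass cable gland to fetch: round, 30 mm diameter, 30 mm high, top 8 mm tapering to 22 mm, 70 to 130 g. Origin at its centre, 15 mm above its underside; z along its axis. It stands in one of the two back compartments of the blue bin (either one), below a clear fixed cover. When the bin tilts it leans with it and may slide some mm forward against the compartment's lip.
- black_gland: Black cable gland, same shape and size as the brass one, origin at its centre; it stands in the other back compartment and stays there.
- tray: Fixed red open tray, 150 mm (its x) by 120 mm (its y), 22 mm high, walls and floor 4 mm thick. Origin at the centre of its underside.
- bin_pull (a point): Centre of the black round pull bar (14 mm thick, 44 mm long) on top of the bin's front panel (190 mm wide, 6 mm thick, ending 20 mm below the bar, 24 mm wide web between). Moves with the bin: y along the bar; with the bin shut x points level to the bin's back, z up, and it is 155 mm above the table. The pivot runs along y, 3 mm behind (+x) and 135 mm below (-z) this point.
- bin_back (a point): Floor point midway between the bin's two back compartments, axes as bin_pull, at +97 mm x, -95 mm z from it. The flat compartments reach 25 mm to front and back and 91 mm to either side. Round them: front lip and middle wall (4 mm thick) 20 mm high, back wall 28 mm, sides 40 mm. Fixed cover: 163 to 169 mm above the table, from 83 to 148 mm behind the shut bar, 220 mm wide.
- bin (a joint): Tilt of the blue bin, rad: 0 shut (the start), growing as the bar is pulled towards the front and down along its arc, away from the clear cover, to 0.70 (40 degrees) at the stop. The pivot is stiff: the bin stays where it is left; pulling at the bar takes about 4 to 8 N.

How it is judged:
On the way:
1. the bin is tilted forward more than 0.60 rad with the brass gland still in its back compartment (value of joint bin above 0.6 rad and x of brass_gland in the frame of bin_pull between 0.06 and 0.125 m and z of brass_gland in the frame of bin_pull between -0.11 and -0.055 m and y of brass_gland in the frame of bin_pull between -0.095 and 0.095 m), for 0.2 s.
At the end, for the whole second after the job is handed in: The brass gland lies or stands at rest on the red tray's floor (its centre inside the tray's walls and less than 30 mm above the tray's underside), and the black gland is still in the back of the bin (x of brass_gland in the frame of tray between -0.071 and 0.071 m and y of brass_gland in the frame of tray between -0.056 and 0.056 m and z of brass_gland in the frame of tray between 0 and 0.03 m and linear speed of brass_gland below 0.03 m/s and x of black_gland in the frame of bin_pull between 0.06 and 0.125 m and z of black_gland in the frame of bin_pull between -0.11 and -0.055 m and y of black_gland in the frame of bin_pull between -0.095 and 0.095 m); the robot touches nothing.
It fails at once if the brass gland is dropped into the tray (moves faster than 1 m/s within 100 mm of the tray's middle) (linear speed of brass_gland above 1 m/s and distance between brass_gland and tray below 0.1 m).
It also fails if it takes over 58 s, if anything falls off the work surface, if the arm or the gripper's body presses on something with over 40 N, if the wrist force passes 120 N, or if a joint passes its speed limit or range.

### The arm

A 6-joint arm with a two-finger parallel gripper is mounted at the origin on the work surface. World frame = base frame: x ahead of the robot, y to its left, z up, the work surface at z = 0. Lengths are in m, angles in rad, forces in N, time in s.
With the tool pointing down it reaches from about 0.3 to 1 m from the base axis. Payload 5.1 kg.
Tool frame: the origin (TCP) lies between the finger pads; the fingertips stand 11 mm ahead of it and the grasp point (between the pads) lies 8 mm behind it; z points along the fingers, y is the direction in which the jaws open and shut (so a half turn about z gives the same grasp; the last joint's range is limited). The gripper opens to 95 mm and grips with 3 to 60 N. Pads are 20 mm wide; open, the fingers measure 119 mm over their backs; the gripper's body (75 mm by 180 mm) begins 59 mm behind the grasp point.
Start: joints at [-1.206, 0.124, 1.65, -0, 1.367, -0.083], TCP at [0.281, -0.586, 0.226] pointing down, gripper open.
Joint ranges: [-2.61, 2.61], [-1.02, 2.33], [0.03, 2.71], [-1.35, 4.49], [0.32, 2.68], [-2.91, 2.91]. Speed limits (rad/s): [2.57, 2.57, 3.14, 3.14, 3.14, 3.14].

### API

Orientations are given as a rotation vector (axis times angle).
In Python, from plant import robot gives the robot as it stands. The module is installed in compiled form; this text tells all that it offers.
- The arm moves only by the tool apply_moves, never from a script. Its argument "increments" is a list of rows, each a list of 7 numbers: the shift along the tool's x, y, z in mm, then the turn, a rotation vector about the tool's x, y, z in rad, then the gripper's target within -1 to 1 (fully open at 1, half-way at 0, shut at -1). A call has 1 to 20 rows; each row is the pose to reach, as a shift and turn from the pose measured when the call began, along the tool's axes at that moment; what a row does not reach only later rows make up. A row lasts 1/10 s, in which the tool goes at most 50 mm and 8.59 degrees, less where a joint would pass 70% of its speed; a pose out of reach is approached as far as the arm can. A call with a gripper value outside its range is refused whole. The fingers move at their own pace and stop on an object; the grip force is fixed at half the most. Time passes only in rows, so rows that repeat a pose let the fingers close. It gives the time, the measured TCP pose, the force and the opening at its end, in the units of the state.
- robot.sense(): the state, without advancing time (a new reading comes with each control period).
- robot.grab_frame(name): name is "side" or "top" or "wrist"; returns (picture, depth): 384x512x3 uint8, red, green, blue; 384x512 float32, m along the optical axis (not along the pixel's ray), 0 where there is no reading.
- robot.get_calibration(name): a dict with "vertical_fov" (degrees; the focal length in pixels is half the picture's height over the tangent of half this angle, whatever the lens; pixels are square), "cx", "cy" (the principal point, pixels), "k1" (the pictures are not rectified: a ray, as slopes to the right and down, at radius r is drawn at 1 + k1 r^2 times it, then the intrinsics apply), "cam_to_world" (4x4, takes a point from camera to world coordinates); the wrist camera has in their place "hand_eye" (4x4, takes a point from camera to tool coordinates, whose origin is the TCP and whose axes are the flange's). Camera axes: x right, y down, z forward; pixel columns grow to the right and rows downward; lengths in m; the calibration is good to about 2 mm. A picture is of the moment at which its call begins: read the wrist's pose just before it. get_calibration takes no time and is no camera call.
- robot.job_done(): hands the job in, once; it reports no verdict.
The state is a dict: "time": time; "joint_pos": joint angles; "joint_vel": joint speeds; "joint_torque": joint torques, N m; "eef_pos": TCP position; "eef_rot": TCP orientation; "contact_force": force on the tool from outside, world axes, zero at the start; "wrist_torque": the same for the moment, N m; "finger_gap": finger opening in m.
Only numpy, scipy, OpenCV 4.12 (cv2) and the standard library are available. Lean on these libraries where they do the work, as an engineer would, in place of code of your own. Each camera call takes 0.05 s, during which the arm holds its last target. There are 200 camera calls.

## Working session

There is one attempt and no reset: what is moved stays moved. The work goes in short steps, Python scripts to look and compute and a tool call to move; the robot and the scene stay as the last step left them, time stands still between calls to the robot, and variables do not carry over. Pictures are saved under pics/ and viewed, about 8 in all and at most 12, crops included, and the job is handed in when it is done.

Besides the shell and the picture viewer there is one more tool, called after ">>>" in YAML: its name, and indented under it one key for each argument. apply_moves: Moves the arm, as the interface text tells. Its arguments: {"type":"object","properties":{"increments":{"type":"array","items":{"type":"array","items":{"type":"number"}}}},"required":["increments"]}

```bash
mkdir -p pics
cat > h.py <<'E'
import numpy as np, cv2
from scipy.spatial.transform import Rotation as R
from plant import robot
def K(c):
    f=192/np.tan(np.radians(c["vertical_fov"])/2)
    return f
def cloud(name):
    s=robot.sense(); im,d=robot.grab_frame(name); c=robot.get_calibration(name); f=K(c)
    v,u=np.mgrid[0:384,0:512]
    x=(u-c["cx"])/f; y=(v-c["cy"])/f
    xu,yu=x.copy(),y.copy()
    for _ in range(8):
        k=1+c["k1"]*(xu**2+yu**2); xu,yu=x/k,y/k
    P=np.stack([xu*d,yu*d,d],-1)
    if "cam_to_world" in c: T=np.array(c["cam_to_world"])
    else:
        A=np.eye(4);A[:3,:3]=R.from_rotvec(s["eef_rot"]).as_matrix();A[:3,3]=s["eef_pos"];T=A@np.array(c["hand_eye"])
    W=P@T[:3,:3].T+T[:3,3]; W[d<=0]=np.nan
    return im,d,W,np.stack([xu,yu,np.ones_like(xu)],-1)@T[:3,:3].T,T[:3,3]
def save(n,im): cv2.imwrite("pics/"+n,cv2.cvtColor(im,cv2.COLOR_RGB2BGR))
E
python3 - <<'E'
from h import *
s=robot.sense();print(s)
ims=[]
for n in("side","top"):
    im,d,W,ray,o=cloud(n); np.savez(n+".npz",im=im,d=d,W=W,ray=ray,o=o); ims.append(im);print(n,o,robot.get_calibration(n)["k1"],(d>0).mean())
save("a.png",cv2.resize(np.hstack(ims),(800,300)))
save("side.png",cv2.resize(ims[0],(800,600)));save("top.png",cv2.resize(ims[1],(800,600)))
E
```

```text
{'time': 0.0, 'joint_pos': array([-1.20563774e+00,  1.24477321e-01,  1.65167128e+00,  2.10739618e-05,
        1.36746723e+00, -8.25692313e-02]), 'joint_vel': array([ 0.00055426, -0.00058556,  0.00085868,  0.00093116,  0.00015919,
        0.00019827]), 'joint_torque': array([-3.73064131e-04, -4.17604959e+01, -3.59928560e+01,  7.72827049e-02,
        4.90118517e-02, -1.73149751e-04]), 'eef_pos': array([ 0.2811748 , -0.58535941,  0.2244066 ]), 'eef_rot': array([-3.06124592e+00, -6.96977821e-01,  4.15186799e-04]), 'contact_force': array([ 0.61993904, -0.33047456,  0.6678279 ]), 'wrist_torque': array([-0.00182824,  0.09761789,  0.00154683]), 'finger_gap': 0.09514362530120837}
side [0.15486724 0.48312094 0.64087225] -0.004879645595483059 0.99603271484375
top [ 0.48212339 -0.03192094  0.81586592] -0.1163145318862258 0.9959208170572916
```

View pics/side.png

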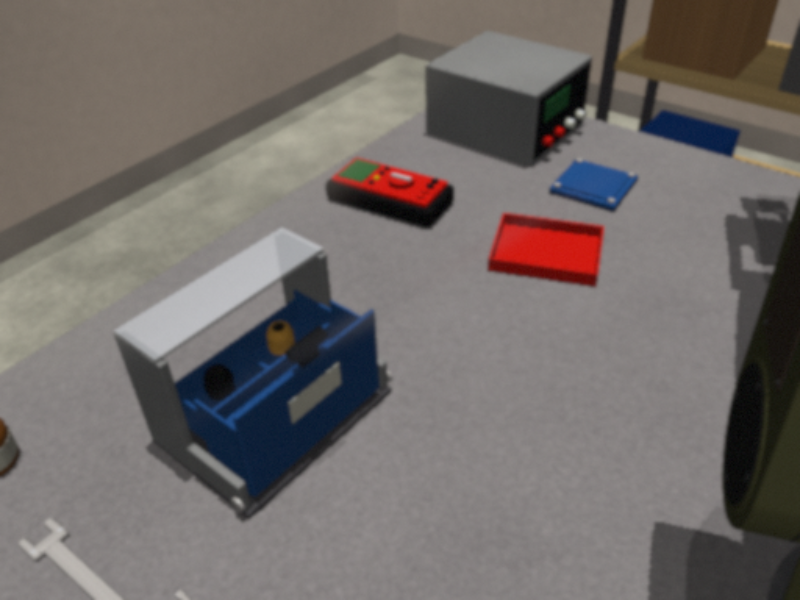

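View pics/top.png

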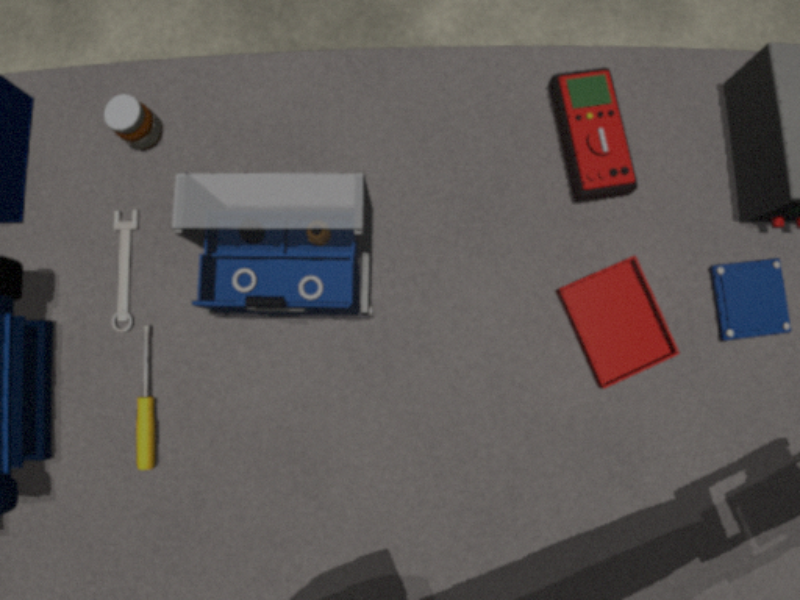

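The side view shows the bar at (315,345), brass gland at (280,335), black gland at (218,380) and tray at (547,248). In the top view the bar is at (265,302), brass at (317,232), black at (252,233) and tray at (618,322). All positions are in 800x600 pixels. Next I turn these into world positions.

Run:
```python
from h import *
def st(W,m): 
    p=W[m];p=p[~np.isnan(p[:,0])];return np.round(np.median(p,0),4),np.round(np.percentile(p,3,0),3),np.round(np.percentile(p,97,0),3),len(p)
D={n:np.load(n+".npz") for n in("side","top")}
def plane(n,uv,z):
    r=cv2.remap(D[n]["ray"].astype(np.float32),np.float32([[uv[0]]]),np.float32([[uv[1]]]),1)[0,0];o=D[n]["o"];return np.round(o+r*(z-o[2])/r[2],4)
for n in D:
    im,W=D[n]["im"].astype(int),D[n]["W"]; hsv=cv2.cvtColor(D[n]["im"],cv2.COLOR_RGB2HSV)
    h,s_,v=hsv[...,0],hsv[...,1],hsv[...,2]
    x,y,z=W[...,0],W[...,1],W[...,2]
    red=((h<6)|(h>174))&(s_>150)&(v>70); 
    red[:, :330 if n=="top" else 300]=0
    nl,lab,stt,cen=cv2.connectedComponentsWithStats(red.astype(np.uint8))
    print(n,[(tuple(stt[i]),cen[i].round(1)) for i in range(1,nl) if stt[i][4]>100])
    i=max(range(1,nl),key=lambda i:stt[i][4]); m=lab==i
    pts=W[m];pts=pts[~np.isnan(pts[:,0])];print("tray",st(W,m),cv2.minAreaRect(pts[:,:2].astype(np.float32)*1000))
    c,_=cv2.findContours(m.astype(np.uint8),0,2); c=max(c,key=cv2.contourArea)
    q=cv2.approxPolyDP(cv2.convexHull(c),6,True)[:,0]; print("corners",q.tolist(),[plane(n,p,.022) [:2].tolist() for p in q])
    br=(h>8)&(h<28)&(s_>120)&(v>60); roi=np.zeros_like(br)
    if n=="side": roi[195:235,160:195]=1
    else: roi[138:160,190:215]=1
    m=br&roi; print("brass",st(W,m),np.argwhere(m).mean(0))
    bl=(v<55)&(s_<140); roi[:]=0
    if n=="side": roi[205:240,175:220]=1
    else: roi[186:200,150:190]=1
    m=bl&roi; print("bar",st(W,m),np.argwhere(m).mean(0), cv2.minAreaRect(np.argwhere(m)[:,::-1].astype(np.float32)))
    print(cv2.minAreaRect(W[m&(z>.14)][:,:2].astype(np.float32)*1000))
    ct=(s_<40)&(z>.158)&(z<.18)&(y>0.0); print("cover",st(W,ct),cv2.minAreaRect(W[ct][:,:2].astype(np.float32)*1000))
    bb=(h>100)&(h<125)&(s_>120)&(z>.02)&(x>.4)&(x<.8)&(y>-.02)&(y<.4); print("blue",st(W,bb))
save("c.png",cv2.resize(D["top"]["im"][90:220,90:260],None,fx=4,fy=4,interpolation=2))
```

```text
side [((np.int32(313), np.int32(137), np.int32(73), np.int32(45), np.int32(2516)), array([350. , 159.1]))]
tray (array([ 0.5266, -0.324 ,  0.0047]), array([ 0.452, -0.39 ,  0.002]), array([ 0.601, -0.245,  0.022]), 2499) ((526.1563720703125, -318.7040710449219), (147.10716247558594, 126.66879272460938), 21.123699188232422)
corners [[322, 137], [385, 145], [380, 181], [313, 172]] [[0.6133, -0.3415], [0.48, -0.3959], [0.4307, -0.2703], [0.5589, -0.2159]]
brass (array([0.6403, 0.0936, 0.0815]), array([0.633, 0.079, 0.064]), array([0.654, 0.1  , 0.09 ]), 234) [217.02978723 178.95744681]
bar (array([0.5489, 0.1333, 0.1552]), array([0.544, 0.064, 0.061]), array([0.656, 0.156, 0.162]), 434) [220.82258065 194.56451613] ((196.5, 220.0), (43.0, 30.0), 0.0)
((551.1110229492188, 134.55111694335938), (44.193416595458984, 15.035324096679688), 88.04804992675781)
cover (array([0.6609, 0.1431, 0.1685]), array([0.547, 0.028, 0.161]), array([0.697, 0.238, 0.17 ]), 4213) ((432.08709716796875, 132.54580688476562), (221.74513244628906, 544.1317749023438), 89.4662857055664)
blue (array([0.5527, 0.1561, 0.0
[... 628 characters left out ...]
ass (array([0.6412, 0.0828, 0.0877]), array([0.637, 0.073, 0.084]), array([0.647, 0.093, 0.09 ]), 28) [150.21428571 202.42857143]
bar (array([0.5492, 0.1352, 0.1576]), array([0.544, 0.11 , 0.057]), array([0.556, 0.184, 0.161]), 285) [195.03859649 168.8245614 ] ((169.5, 194.5), (39.0, 9.0), 0.0)
((550.365966796875, 131.6567840576172), (44.43930435180664, 12.428611755371094), 88.55829620361328)
cover (array([0.6653, 0.1251, 0.1672]), array([0.633, 0.024, 0.163]), array([0.698, 0.231, 0.169]), 4400) ((624.5003662109375, 129.369873046875), (219.8523712158203, 158.1248016357422), 88.333984375)
blue (array([0.6031, 0.132 , 0.0589]), array([0.55 , 0.038, 0.056]), array([0.648, 0.223, 0.133]), 3662)
```

View pics/c.png

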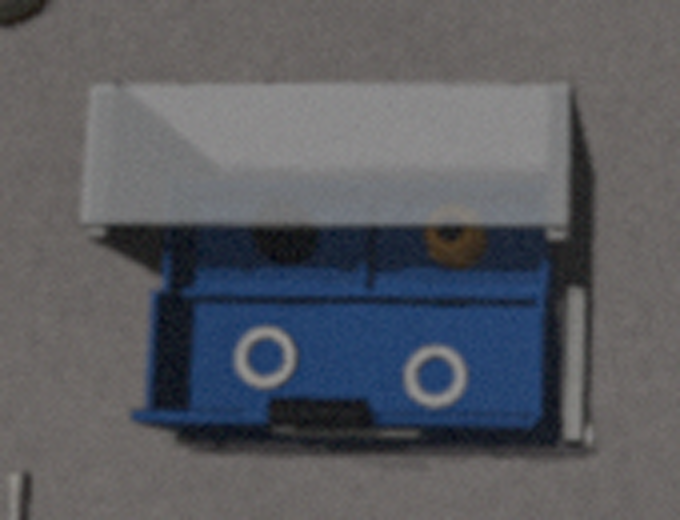

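The crop shows the bar as a black strip around (320,412), and the brass gland right of the middle wall at (455,237). The bar centre is about (0.550, 0.133, 0.155), with the bin's yaw about -1.7°. I'll cage the bar loosely between the fingers and pull it along its arc, turning the tool with it.

```bash
cat >> h.py <<'E'
BAR=np.array([.550,.133,.155]); YB=np.radians(-1.7)
RB=R.from_euler('z',YB)
def tilt(th): return RB*R.from_rotvec([0,-th,0])
def binpt(p,th): # point in bin_pull frame -> world at tilt th
    piv=BAR+RB.apply([.003,0,-.135]); return piv+tilt(th).apply(np.array(p)-[.003,0,-.135])
def down(psi): return R.from_matrix(np.array([[np.cos(psi),np.sin(psi),0],[np.sin(psi),-np.cos(psi),0],[0,0,-1]]))
def row(gp,Rt,s=None):
    s=s or robot.sense(); R0=R.from_rotvec(s["eef_rot"]); tcp=np.array(gp)+Rt.apply([0,0,.008])
    return np.round(R0.inv().apply(tcp-s["eef_pos"])*1000,0).tolist()+np.round((R0.inv()*Rt).as_rotvec(),3).tolist()
E
python3 - <<'E'
from h import *
print(np.array(robot.get_calibration("wrist")["hand_eye"]).round(3))
D=np.load("top.npz");W=D["W"];z=W[...,2]
m=(z>.163)&(z<.171)&(W[...,0]>.6)&(W[...,0]<.72)&(W[...,1]>0)&(W[...,1]<.26);m=cv2.morphologyEx(m.astype(np.uint8),2,np.ones((3,3)))>0
print(cv2.minAreaRect(W[m][:,:2].astype(np.float32)*1000))
Rt=RB*down(np.pi/2)
print(row([.45,-.2,.32],Rt)); print(row(BAR+[0,0,.08],Rt))
E
```

```text
[[ 0.    -0.957 -0.29   0.082]
 [ 1.     0.     0.    -0.001]
 [-0.    -0.29   0.957 -0.161]
 [ 0.     0.     0.     1.   ]]
((666.7763671875, 128.385986328125), (219.5548553466797, 66.3049545288086), 88.13197326660156)
[319.0, -275.0, -87.0, -0.002, -0.001, -1.093]
[553.0, -531.0, -1.0, -0.002, -0.001, -1.093]
```

>>> apply_moves:
  increments:
    - [160,-140,-87,0,0,-0.3,-0.5]
    - [160,-140,-87,0,0,-0.3,-0.5]
    - [319,-275,-87,0,0,-0.6,-0.5]
    - [319,-275,-87,0,0,-0.6,-0.5]
    - [319,-275,-87,0,0,-0.6,-0.5]
    - [319,-275,-87,0,0,-0.6,-0.5]
    - [553,-531,-45,0,0,-1.09,-0.5]
    - [553,-531,-45,0,0,-1.09,-0.5]
    - [553,-531,-45,0,0,-1.09,-0.5]
    - [553,-531,-45,0,0,-1.09,-0.5]
    - [553,-531,-45,0,0,-1.09,-0.5]
    - [553,-531,-45,0,0,-1.09,-0.5]
    - [553,-531,-45,0,0,-1.09,-0.5]
    - [553,-531,-45,0,0,-1.09,-0.5]
    - [553,-531,-45,0,0,-1.09,-0.5]
    - [553,-531,-45,0,0,-1.09,-0.5]
    - [553,-531,-45,0,0,-1.09,-0.5]

```text
time: 1.8
eef_pos: [0.5497, 0.1356, 0.2693]
eef_rot: [-2.25, -2.187, 0.001]
contact_force: [-0.4, -0.0, -0.6]
finger_gap: 0.0241
```

Run:
```python
from h import *
im,d,W,ray,o=cloud("wrist"); save("w1.png",im)
z=W[...,2]; v=im.max(-1)
m=(v<70)&(abs(z-.158)<.012)&(abs(W[...,0]-.55)<.03)&(abs(W[...,1]-.133)<.05)
p=W[m];print(len(p),np.median(p,0),cv2.minAreaRect(p[:,:2].astype(np.float32)*1000))
Rt=RB*down(np.pi/2)
print(row(BAR+[0,0,.004],Rt))
```

```text
649 [0.55234736 0.13901674 0.1627668 ] ((552.6836547851562, 135.8439178466797), (43.73351287841797, 12.549421310424805), 88.2685775756836)
[-1.0, 1.0, 119.0, -0.003, -0.001, -0.0]
```

View pics/w1.png

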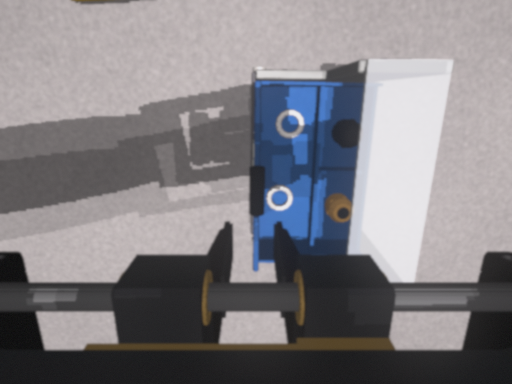

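The wrist view shows the bar at (257,190), lined up between the fingertips at columns 228 and 280. The brass gland is at (340,208). Descending over the bar.

>>> apply_moves:
  increments:
    - [0,1,40,0,0,0,-0.5]
    - [0,1,80,0,0,0,-0.5]
    - [0,1,100,0,0,0,-0.5]
    - [0,1,110,0,0,0,-0.5]
    - [0,1,119,0,0,0,-0.5]
    - [0,1,119,0,0,0,-0.5]
    - [0,1,119,0,0,0,-0.5]

```text
time: 2.55
eef_pos: [0.5509, 0.1338, 0.1519]
eef_rot: [-2.254, -2.186, -0.001]
contact_force: [0.8, -0.6, 0.1]
finger_gap: 0.0243
```

Run:
```python
from h import *
s=robot.sense();print(s["eef_pos"],s["contact_force"],s["joint_pos"])
for th in (.1,.2,.3,.4,.5,.6,.7,.74):
    Rt=tilt(th)*down(np.pi/2); print(th,row(binpt([-.004,0,.004],th),Rt,s))
```

```text
[0.55091631 0.13378624 0.15189912] [ 0.75819405 -0.60359495  0.10475716] [ 1.42820406e-01 -4.45948230e-04  1.90787765e+00  1.54172016e-03
  1.23462673e+00  1.72792884e-01]
0.1 [-1.0, -18.0, 2.0, -0.101, -0.001, -0.001]
0.2 [-1.0, -31.0, 5.0, -0.201, -0.001, -0.001]
0.3 [-1.0, -43.0, 9.0, -0.301, -0.001, -0.001]
0.4 [-1.0, -55.0, 14.0, -0.401, -0.001, -0.001]
0.5 [-1.0, -67.0, 20.0, -0.501, -0.001, -0.001]
0.6 [-1.0, -78.0, 28.0, -0.601, -0.001, -0.001]
0.7 [-1.0, -88.0, 36.0, -0.701, -0.001, -0.001]
0.74 [-1.0, -91.0, 40.0, -0.741, -0.001, -0.001]
```

>>> apply_moves:
  increments:
    - [0,-5,0,0,0,0,-0.5]
    - [0,-12,1,-0.05,0,0,-0.5]
    - [0,-18,2,-0.1,0,0,-0.5]
    - [0,-25,3,-0.15,0,0,-0.5]
    - [0,-31,5,-0.2,0,0,-0.5]
    - [0,-37,7,-0.25,0,0,-0.5]
    - [0,-43,9,-0.3,0,0,-0.5]
    - [0,-49,11,-0.35,0,0,-0.5]
    - [0,-55,14,-0.4,0,0,-0.5]
    - [0,-61,17,-0.45,0,0,-0.5]
    - [0,-67,20,-0.5,0,0,-0.5]
    - [0,-72,24,-0.55,0,0,-0.5]
    - [0,-78,28,-0.6,0,0,-0.5]
    - [0,-78,28,-0.6,0,0,-0.5]

```text
time: 3.95
eef_pos: [0.4727, 0.1365, 0.1251]
eef_rot: [1.903, 1.847, 0.576]
contact_force: [-0.1, -0.1, 0.3]
finger_gap: 0.0238
```

Run:
```python
from h import *
s=robot.sense();print(s["contact_force"],s["joint_pos"])
for th in (.6,.65,.7,.74,.76):
    Rt=tilt(th)*down(np.pi/2); print(th,row(binpt([-.004,0,.004],th),Rt,s))
```

```text
[-0.12407087 -0.13762626  0.27280313] [ 0.26546873 -0.49661333  2.44270856 -0.27971331  0.63188823  0.4738712 ]
0.6 [-1.0, 0.0, 1.0, 0.002, -0.002, -0.001]
0.65 [-1.0, -7.0, 2.0, -0.048, -0.002, -0.001]
0.7 [-1.0, -13.0, 2.0, -0.098, -0.002, -0.001]
0.74 [-1.0, -18.0, 3.0, -0.138, -0.002, -0.001]
0.76 [-1.0, -21.0, 4.0, -0.158, -0.002, -0.001]
```

>>> apply_moves:
  increments:
    - [0,-4,1,-0.025,0,0,-0.5]
    - [0,-7,2,-0.05,0,0,-0.5]
    - [0,-10,2,-0.075,0,0,-0.5]
    - [0,-13,2,-0.1,0,0,-0.5]
    - [0,-16,3,-0.1,0,0,-0.5]
    - [0,-18,3,-0.1,0,0,-0.5]

```text
time: 4.55
eef_pos: [0.463, 0.1377, 0.1174]
eef_rot: [1.832, 1.78, 0.665]
contact_force: [15.8, -2.3, 2.3]
finger_gap: 0.0239
```

Run:
```python
from h import *
s=robot.sense();print(s["contact_force"],s["joint_pos"],s["eef_pos"])
im,d,W,ray,o=cloud("side"); np.savez("side2.npz",im=im,W=W,ray=ray,o=o)
save("s2.png",cv2.resize(im[120:340,60:300],None,fx=2.5,fy=2.5))
```

```text
[15.82822074 -2.32670195  2.2608891 ] [ 0.29832276 -0.55945079  2.52747109 -0.42293763  0.52730038  0.62363097] [0.4629871  0.13769113 0.11737898]
```

View pics/s2.png

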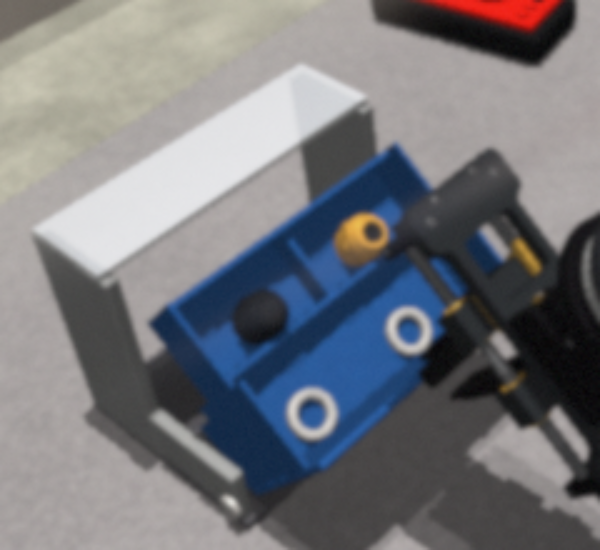

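The crop shows the bin fully tilted; the force rose to 16 N at the stop. The brass gland at (362,240) and the black one at (260,315) are both still in the back compartments. I'll back off the bar now.

>>> apply_moves:
  increments:
    - [0,3,0,0,0,0,-0.5]
    - [0,5,0,0,0,0,-0.5]
    - [0,5,-10,0,0,0,-0.5]
    - [0,5,-25,0,0,0,-0.5]
    - [0,5,-40,0,0,0,-0.5]
    - [0,-20,-90,0.2,0,0,-0.5]
    - [0,-50,-140,0.4,0,0,-0.5]
    - [0,-50,-170,0.6,0,0,-0.5]
    - [0,-50,-170,0.65,0,0,0.0]
    - [0,-50,-170,0.65,0,0,0.0]
    - [0,-50,-170,0.65,0,0,0.0]
    - [0,-50,-170,0.65,0,0,0.0]

```text
time: 5.8
eef_pos: [0.3138, 0.1413, 0.2126]
eef_rot: [2.223, 2.161, 0.068]
contact_force: [-0.8, -0.9, 0.8]
finger_gap: 0.0462
```

Run:
```python
from h import *
s=robot.sense();print(s["contact_force"],s["joint_pos"],s["eef_pos"],s["time"])
ims=[]
L={}
for n in("side","top"):
    im,d,W,ray,o=cloud(n); hsv=cv2.cvtColor(im,cv2.COLOR_RGB2HSV);h,s_,v=cv2.split(hsv)
    m=(h>8)&(h<28)&(s_>110)&(v>50)&(np.linalg.norm(W[...,:2]-[.59,.085],axis=-1)<.05)
    nl,lab,stt,cen=cv2.connectedComponentsWithStats(m.astype(np.uint8)); i=1+np.argmax(stt[1:,4]); m=lab==i
    p=W[m];p=p[~np.isnan(p[:,0])]
    print(n,stt[i],cen[i],"med",np.median(p,0),"bin frame med,p3,p97:")
    q=tilt(.7).inv().apply(p-binpt([0,0,0],.7))*1000
    print(np.median(q,0).round(1),np.percentile(q,3,0).round(1),np.percentile(q,97,0).round(1))
    side=q[(q[:,2]<-74)&(q[:,2]>-93)] # cylinder wall
    for zz in (-90,-80,-70,-66): 
        t=q[abs(q[:,2]-zz)<4]; 
        if len(t)>5: print(zz,len(t),t.min(0).round(1),t.max(0).round(1))
    np.savez(n+"3.npz",q=q)
    # circle fit of top ring
    t=q[q[:,2]>-67]; print("top ring",len(t),np.round(cv2.minEnclosingCircle(t[:,:2].astype(np.float32))[0],1) if len(t) else 0, np.round(cv2.minEnclosingCircle(t[:,:2].astype(np.float32))[1],1) if len(t) else 0)
    # bin floor check
    bq=tilt(.7).inv().apply((W-binpt([0,0,0],.7)).reshape(-1,3)).reshape(W.shape)*1000
    fl=(h>100)&(h<125)&(s_>120)&(abs(bq[...,0]-97)<20)&(abs(abs(bq[...,1])-20)<12)&(abs(bq[...,2]+95)<12)
    print("floor z",np.nanmedian(bq[fl][:,2]) if fl.any() else None,fl.sum())
    u0,v0=cen[i].astype(int); ims.append(cv2.resize(im[v0-35:v0+35,u0-35:u0+35],(390,390),interpolation=2))
save("g.png",np.hstack(ims))
```

```text
[-0.8252019  -0.86666273  0.80135787] [ 0.27931474 -0.68100327  2.31565531 -0.01517143  1.44916401  0.30869412] [0.31375514 0.14134523 0.21258661] 5.8
side [194 205  21  17 221] [203.52941176 213.77375566] med [0.57605286 0.0953712  0.12377275] bin frame med,p3,p97:
[ 89.5 -36.9 -69.3] [ 75.5 -50.5 -89. ] [ 99.7 -29.1 -64.4]
-90 9 [ 88.  -39.3 -92.7] [ 99.4 -29.5 -86.1]
-80 30 [ 83.1 -44.7 -83.2] [101.2 -27.6 -76. ]
-70 132 [ 73.6 -53.9 -74. ] [ 99.4 -29.1 -66. ]
-66 120 [ 73.6 -53.9 -69.9] [ 97.4 -31.5 -62.4]
top ring 73 [ 85.4 -43.2] 11.5
floor z -96.31674795672093 515
top [191 170  16  19 216] [199.         178.31944444] med [0.58056879 0.08303908 0.12446319] bin frame med,p3,p97:
[ 93.8 -49.1 -72.4] [ 77.6 -59.3 -92.2] [ 99.7 -35.4 -65.4]
-90 25 [ 89.1 -59.4 -93.5] [100.3 -36.9 -86.5]
-80 40 [ 81.3 -60.1 -83.8] [100.9 -32.6 -76.1]
-70 103 [ 74.5 -59.2 -74. ] [ 99.8 -33.4 -66.1]
-66 89 [ 74.5 -57.8 -70. ] [ 98.  -35.3 -63.9]
top ring 40 [ 85.5 -45.7] 11.0
floor z -97.20663140959286 246
```

View pics/g.png

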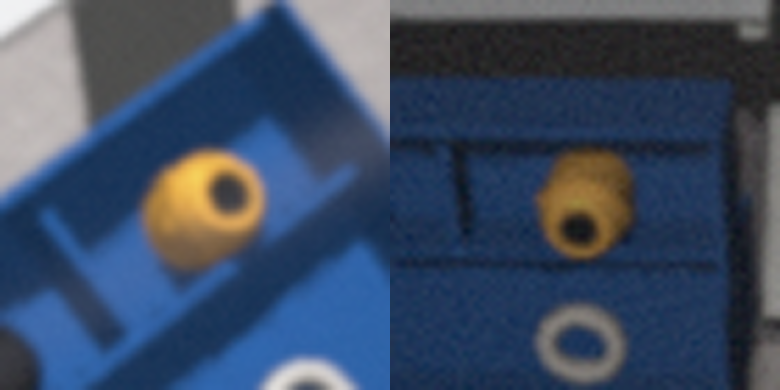

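The gland stands against the lip. Side view: (205,210). Top view: hole at (578,228). In the bin frame it is at about (86, -45.5), with its top at -65. Next I compute the pre-grasp.

Run:
```python
from h import *
s=robot.sense()
print(row([.42,.09,.30],tilt(.35)*down(0),s))
print(binpt([.087,-.0455,-.002],.7),row(binpt([.087,-.0455,-.002],.7),tilt(.7)*down(0),s))
```

```text
[-48.0, 115.0, -73.0, -0.23, 0.225, 1.561]
[0.53022409 0.0880669  0.1758383 ] [-48.0, 220.0, 56.0, -0.504, 0.498, 1.513]
```

>>> apply_moves:
  increments:
    - [-20,50,-73,0,0,0.15,0.0]
    - [-48,115,-73,-0.05,0.05,0.3,0.0]
    - [-48,115,-73,-0.07,0.07,0.45,0.0]
    - [-48,115,-73,-0.09,0.09,0.6,0.0]
    - [-48,115,-73,-0.12,0.11,0.8,0.0]
    - [-48,115,-73,-0.15,0.14,1.0,0.0]
    - [-48,115,-73,-0.18,0.17,1.2,0.0]
    - [-48,115,-73,-0.23,0.22,1.56,0.0]
    - [-48,115,-73,-0.23,0.22,1.56,0.0]
    - [-48,115,-73,-0.23,0.22,1.56,0.0]
    - [-48,115,-73,-0.23,0.22,1.56,0.0]
    - [-48,115,-73,-0.23,0.22,1.56,0.0]
    - [-48,220,20,-0.45,0.45,1.52,0.0]
    - [-48,220,20,-0.45,0.45,1.52,0.0]
    - [-48,220,56,-0.504,0.498,1.513,0.0]
    - [-48,220,56,-0.504,0.498,1.513,0.0]
    - [-48,220,56,-0.504,0.498,1.513,0.0]
    - [-48,220,56,-0.504,0.498,1.513,0.0]

```text
time: 7.7
eef_pos: [0.5348, 0.0876, 0.1697]
eef_rot: [2.942, -0.041, 1.072]
contact_force: [-0.5, -0.3, -0.2]
finger_gap: 0.0476
```

Run:
```python
from h import *
s=robot.sense();print(s["contact_force"],s["joint_pos"])
print(row(binpt([.087,-.0455,-.072],.7),tilt(.7)*down(0),s))
im,d,W,ray,o=cloud("wrist"); save("w2.png",im)
h,s_,v=cv2.split(cv2.cvtColor(im,cv2.COLOR_RGB2HSV))
q=tilt(.7).inv().apply((W-binpt([0,0,0],.7)).reshape(-1,3)).reshape(W.shape)*1000
m=(h>8)&(h<28)&(s_>110)&(v>50)&(abs(q[...,0]-87)<30)&(abs(q[...,1]+46)<30)&(abs(q[...,2]+78)<20)
p=q[m];print(len(p),np.median(p,0),p.min(0),p.max(0))
t=p[p[:,2]>np.percentile(p[:,2],97)-3];print(cv2.minEnclosingCircle(t[:,:2].astype(np.float32)))
```

```text
[-0.47754778 -0.31175698 -0.24687037] [ 0.10964822 -0.46435844  2.37228379 -0.17250866  0.54580931  1.82404138]
[0.0, -0.0, 70.0, -0.0, 0.001, 0.002]
1076 [ 94.49112648 -42.91321443 -66.71975429] [ 75.6913707  -58.01481544 -91.97002917] [103.22978988 -27.54343073 -62.92931239]
((87.8125228881836, -42.534183502197266), 12.139583587646484)
```

View pics/w2.png

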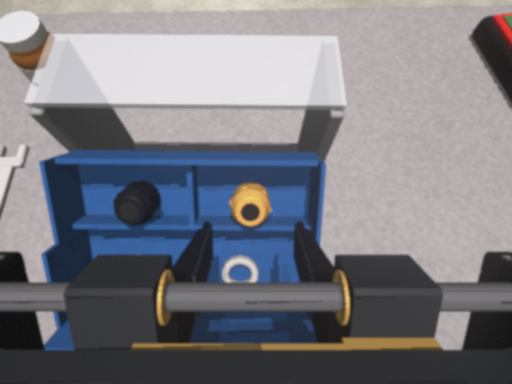

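The wrist view shows the gland at (250,210), nearly centred between the fingertips at columns 208 and 302. I'll shift 1.5 mm to the left and advance 70 mm along the gland's axis.

>>> apply_moves:
  increments:
    - [0,-1.5,20,0,0,0,0.0]
    - [0,-1.5,40,0,0,0,0.0]
    - [0,-1.5,50,0,0,0,0.0]
    - [0,-1.5,60,0,0,0,0.0]
    - [0,-1.5,65,0,0,0,0.0]
    - [0,-1.5,70,0,0,0,0.0]
    - [0,-1.5,70,0,0,0,0.0]

```text
time: 8.45
eef_pos: [0.5814, 0.088, 0.1193]
eef_rot: [2.939, -0.042, 1.079]
contact_force: [-0.3, -0.2, 0.4]
finger_gap: 0.0473
```

Run:
```python
from h import *
s=robot.sense();print(s["contact_force"],s["joint_pos"])
print(row(binpt([.087,-.044,-.072],.7),tilt(.7)*down(0),s))
```

```text
[-0.28352212 -0.15315151  0.35913676] [ 0.09804228 -0.25309311  2.31688655 -0.2185825   0.38621278  1.8702257 ]
[-3.0, -0.0, 2.0, -0.001, -0.004, 0.001]
```

>>> apply_moves:
  increments:
    - [-2,0,1.5,0,0,0,0.0]
    - [-2,0,1.5,0,0,0,0.0]
    - [-2,0,1.5,0,0,0,-1]
    - [-2,0,1.5,0,0,0,-1]
    - [-2,0,1.5,0,0,0,-1]
    - [-2,0,1.5,0,0,0,-1]
    - [-2,0,1.5,0,0,0,-1]
    - [-2,0,1.5,0,0,0,-1]
    - [-2,0,1.5,0,0,0,-1]

```text
time: 9.35
eef_pos: [0.5809, 0.088, 0.117]
eef_rot: [2.939, -0.042, 1.08]
contact_force: [-1.4, -0.6, 3.1]
finger_gap: 0.0286
```

>>> apply_moves:
  increments:
    - [0,0,-5,0,0,0,-1]
    - [0,0,-12,0,0,0,-1]
    - [0,0,-20,0,0,0,-1]
    - [0,0,-30,0,0,0,-1]
    - [0,0,-45,0,0,0,-1]
    - [0,0,-60,0,0,0,-1]
    - [0,0,-75,0,0,0,-1]
    - [0,0,-90,0,0,0,-1]
    - [0,0,-90,0,0,0,-1]

```text
time: 10.25
eef_pos: [0.5223, 0.0899, 0.1876]
eef_rot: [2.938, -0.041, 1.084]
contact_force: [0.1, -0.1, -1.1]
finger_gap: 0.029
```

Run:
```python
from h import *
s=robot.sense();print(s["contact_force"],s["joint_pos"],s["finger_gap"])
im,d,W,ray,o=cloud("side"); save("s4.png",cv2.resize(im[100:340,60:380],(800,600)))
im,d,W,ray,o=cloud("wrist"); h,s_,v=cv2.split(cv2.cvtColor(im,cv2.COLOR_RGB2HSV))
R0=R.from_rotvec(s["eef_rot"]);q=R0.inv().apply((W-s["eef_pos"]).reshape(-1,3)).reshape(W.shape)*1000
m=(h>8)&(h<28)&(s_>110)&(np.abs(q)<45).all(-1)
p=q[m];print(len(p), p.min(0).round(1),p.max(0).round(1)) if m.any() else print("none")
T=np.array([.5265,-.320]); psi=np.radians(21.7)
for nm,(gp,Rt) in dict(via=([.42,-.05,.28],tilt(.3)*down(0)),above=([*T,.15],down(0)),place=([*T,.029],down(0))).items(): print(nm,row(gp,Rt,s))
```

```text
[ 0.12624045 -0.10375971 -1.05885165] [ 0.11985269 -0.52800559  2.38309803 -0.17174278  0.5917258   1.82688494] 0.02904022537536491
2332 [-12.1 -21.8 -43.8] [15.  13.7 14.5]
via [-18.0, 143.0, -127.0, -0.001, -0.407, 0.001]
above [-18.0, 410.0, 45.0, 0.009, -0.707, -0.027]
place [-96.0, 410.0, 137.0, 0.009, -0.707, -0.027]
```

View pics/s4.png

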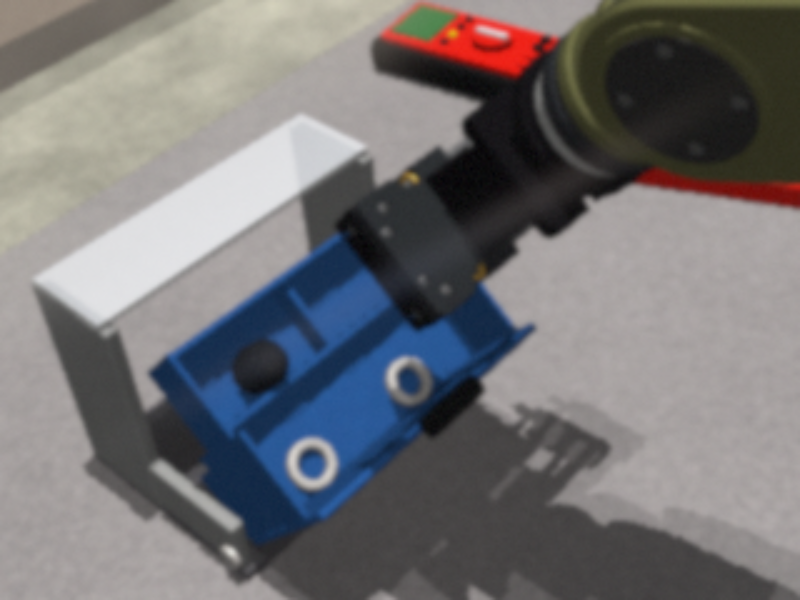

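The side view shows the black gland still in the bin at (262,365) and the brass compartment hidden behind the gripper. The finger gap of 29 mm says the gland is held. Carrying it over the tray.

>>> apply_moves:
  increments:
    - [-5,10,-30,0,0,0,-1]
    - [-10,30,-60,0,-0.1,0,-1]
    - [-15,60,-90,0,-0.2,0,-1]
    - [-18,100,-115,0,-0.3,0,-1]
    - [-18,143,-110,0,-0.4,0,-1]
    - [-18,180,-95,0,-0.5,0,-1]
    - [-18,220,-70,0,-0.6,-0.01,-1]
    - [-18,260,-45,0.01,-0.7,-0.02,-1]
    - [-18,300,-20,0.01,-0.707,-0.027,-1]
    - [-18,340,5,0.01,-0.707,-0.027,-1]
    - [-18,380,30,0.01,-0.707,-0.027,-1]
    - [-18,410,45,0.01,-0.707,-0.027,-1]
    - [-18,410,45,0.01,-0.707,-0.027,-1]
    - [-18,410,45,0.01,-0.707,-0.027,-1]
    - [-18,410,45,0.01,-0.707,-0.027,-1]

```text
time: 11.85
eef_pos: [0.526, -0.3198, 0.1394]
eef_rot: [-3.141, -0.001, 0.005]
contact_force: [0.2, -0.5, -2.0]
finger_gap: 0.0287
```

Run:
```python
from h import *
s=robot.sense();print(s["contact_force"],s["joint_pos"],s["finger_gap"],s["eef_pos"])
im,d,W,ray,o=cloud("side"); save("s5.png",cv2.resize(im[60:220,280:480],(750,600)))
h,s_,v=cv2.split(cv2.cvtColor(im,cv2.COLOR_RGB2HSV))
m=(h>10)&(h<28)&(s_>110)&(abs(W-[.5265,-.32,.15])<.06).all(-1)
p=W[m];print(len(p),p.min(0).round(3),np.percentile(p,[1,3,50],0).round(3),p.max(0).round(3))
print(row([.5265,-.320,.029],down(0),s))
```

```text
[ 0.24484437 -0.51998596 -1.95923234] [-6.32798424e-01  1.18793299e-01  1.80523744e+00 -1.52316239e-03
  1.22058465e+00  9.38102394e-01] 0.028736313912143492 [ 0.52604766 -0.319837    0.13937272]
120 [ 0.509 -0.336  0.126] [[ 0.509 -0.336  0.126]
 [ 0.509 -0.334  0.128]
 [ 0.514 -0.312  0.145]] [ 0.524 -0.295  0.167]
[1.0, 0.0, 118.0, -0.001, 0.003, 0.0]
```

View pics/s5.png

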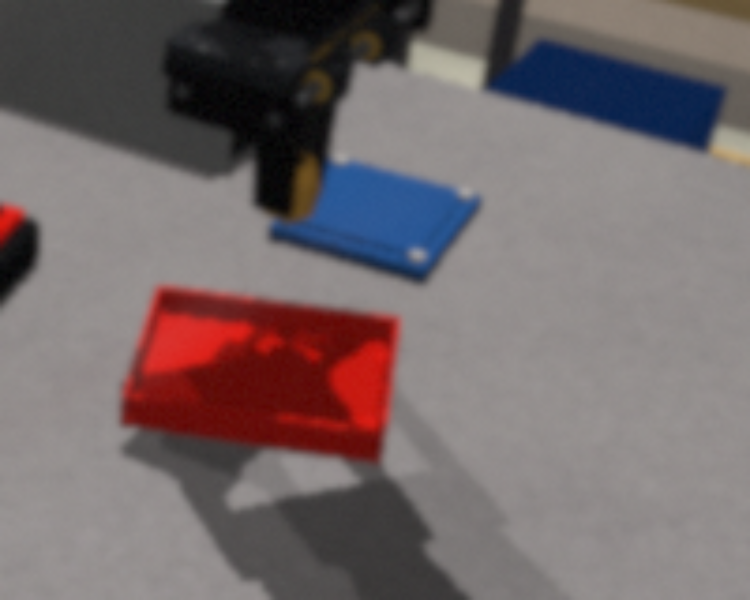

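The gland hangs from the fingers at (305,190) in the crop, with its underside about 13–15 mm below the TCP. The tray floor is at 4 mm, so I expect contact at TCP z of about 0.018. Lowering gently.

>>> apply_moves:
  increments:
    - [0,0,25,0,0,0,-1]
    - [0,0,50,0,0,0,-1]
    - [0,0,75,0,0,0,-1]
    - [0,0,95,0,0,0,-1]
    - [0,0,108,0,0,0,-1]
    - [0,0,114,0,0,0,-1]
    - [0,0,117,0,0,0,-1]
    - [0,0,118,0,0,0,-1]
    - [0,0,118,0,0,0,-1]

```text
time: 12.8
eef_pos: [0.5266, -0.3201, 0.023]
eef_rot: [3.141, 0.001, -0.002]
contact_force: [0.0, -0.3, -1.1]
finger_gap: 0.029
```

>>> apply_moves:
  increments:
    - [0,0,1,0,0,0,-1]
    - [0,0,2,0,0,0,-1]
    - [0,0,3,0,0,0,-1]
    - [0,0,3,0,0,0,-1]
    - [0,0,3,0,0,0,-1]

```text
time: 13.3
eef_pos: [0.5269, -0.3205, 0.0209]
eef_rot: [3.14, 0.001, -0.001]
contact_force: [-1.7, 1.1, 5.9]
finger_gap: 0.029
```

Contact: the force went from -1 to +6 N. Releasing and retreating.

>>> apply_moves:
  increments:
    - [0,0,0,0,0,0,-0.3]
    - [0,0,0,0,0,0,-0.1]
    - [0,0,0,0,0,0,0.1]
    - [0,0,0,0,0,0,0.1]
    - [0,0,0,0,0,0,0.1]
    - [0,0,-10,0,0,0,0.1]
    - [0,0,-25,0,0,0,0.1]
    - [0,0,-50,0,0,0,0.1]
    - [0,0,-90,0,0,0,0.1]
    - [0,0,-140,0,0,0,0.1]
    - [0,0,-190,0,0,0,0.1]
    - [0,-60,-190,0,0,0,0.1]
    - [0,-100,-190,0,0,0,0.1]
    - [0,-100,-190,0,0,0,0.1]
    - [0,-100,-190,0,0,0,0.1]

```text
time: 14.8
eef_pos: [0.5273, -0.2194, 0.2125]
eef_rot: [3.138, 0.005, 0.003]
contact_force: [-0.3, -0.2, 0.4]
finger_gap: 0.0527
```

Run:
```python
from h import *
s=robot.sense();print(s["contact_force"],s["finger_gap"],s["eef_pos"],s["time"])
im,d,W,ray,o=cloud("side"); save("s6.png",cv2.resize(im[60:360,60:460],(800,600)))
for n in("side","top"):
    im,d,W,ray,o=cloud(n)
    h,s_,v=cv2.split(cv2.cvtColor(im,cv2.COLOR_RGB2HSV))
    m=(h>10)&(h<28)&(s_>110)&(abs(W-[.5265,-.32,.02])<[.06,.06,.03]).all(-1)
    p=W[m];print(n,len(p));
    if len(p): print(p.min(0).round(3),np.median(p,0).round(3),p.max(0).round(3))
```

```text
[-0.30009922 -0.20340637  0.42723315] 0.05273697222287083 [ 0.52729731 -0.21944332  0.21250747] 14.8
side 189
[ 0.51  -0.374  0.002] [ 0.521 -0.312  0.026] [ 0.544 -0.302  0.037]
top 0
```

View pics/s6.png

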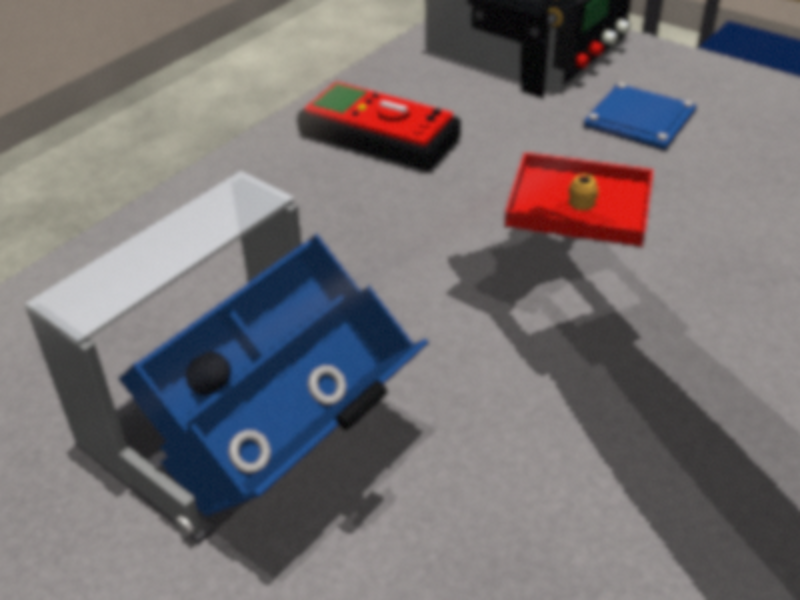

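The brass gland stands upright in the tray at (583,190), the black one is still in the bin at (208,372), and the arm is clear of everything.

```bash
python3 -c "
from plant import robot
print(robot.job_done())"
```

```text
the job is handed in; nothing more can be done
None
```

The brass gland is standing in the red tray and the job is handed in, at about 15 s of the 58 s allowed; the hand-in gave no verdict.

- **Tilt:** I caged the bar loosely between the fingers and pulled it along its arc. The force rose to about 16 N, so I took that as the stop. In the picture both glands were still in their back compartments.
- **Pick and place:** I gripped the brass gland along its leaning axis, carried it over and lowered it until the contact force changed from -1 to +6 N. Then I opened the gripper and backed away.

**Last checks:**
- The side camera shows the brass gland upright near the tray's middle, with its top at about 35 mm (expected 34 mm).
- The black gland is still in the bin and the arm is clear, with contact force about 0.

**Disagreements:**
- The top camera found no brass pixels in the tray. The arm was probably in its view or the gland in shadow; I did not look into it, so the final position rests on the side camera alone.
- At the grasp, the tool stood about 3 mm off its target, with joint 5 near its lower limit. I corrected part of that before closing.
- The finger gap read 29 mm on the 30 mm gland. The grip held throughout.

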